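Empty the reagent tray and put it back in its rack

ROBOT

A 7-joint arm with a two-finger parallel gripper is mounted at the origin on the work surface. World frame = base frame: x ahead of the robot, y to its left, z up, the work surface at z = 0. Lengths are in m, angles in rad, forces in N, time in s.
With the tool pointing down it reaches from about 0.4 to 0.875 m from the base axis. Payload 19.3 kg.
Tool frame: the origin (TCP) lies at the very end of the fingers, on their centre line; the grasp point (between the pads) lies 19 mm behind it; z points along the fingers, y is the line along which they close (so a half turn about z gives the same grasp; the last joint's range is limited). The gripper opens to 85 mm and grips with 20 to 120 N. Pads are 22 mm wide; open, the fingers measure 114 mm over their backs; the gripper's body (76 mm by 85 mm) begins 54 mm behind the grasp point. The pads swing forward as they close: fully open they stand 13 mm farther back than shut.
Start: joints at [-1.321, 0.521, -0.036, 1.599, 0.021, 1.021, -0.113], TCP at [0.197, 0.593, 0.231] pointing down, gripper open.
Joint ranges: [-2.91, 2.91], [-0.3, 2.13], [-1.5, 1.42], [0.17, 2.43], [-1.26, 4.41], [0.16, 1.93], [-2.52, 2.52]. Speed limits (rad/s): [1.89, 1.89, 2.39, 2.39, 3.01, 3.01, 3.01].

INTERFACE

Orientations are given as a 3x3 rotation matrix whose columns are the frame's x, y, z axes.
In Python, from station import env gives the robot as it stands.
- The arm moves only by the tool servo_tool, never from a script. Its argument "commands" is one flat list of numbers, 7 for each row, row after row: the shift along the tool's x, y, z in units of 50 mm (1.0 is 50 mm), then the turn, a rotation vector about the tool's x, y, z in degrees, then the gripper's target within -1 to 1 (fully open at 1, half-way at 0, shut at -1). A call has 1 to 20 rows; each row is the pose to reach, as a shift and turn from the pose commanded when the call began, along the tool's axes at that moment; what a row does not reach only later rows make up. A row lasts 1/10 s, in which the tool goes at most 50 mm and 8.59 degrees, less where a joint would pass 70% of its speed; a pose out of reach is approached as far as the arm can. A call with a gripper value outside its range is refused whole. The fingers move at their own pace and stop on an object; "squeeze" is the grip in N (left out, the last holds). Time passes only in rows, so rows that repeat a pose let the fingers close. It gives the time, the measured TCP pose, the force, the opening and the grip force at its end, in the units of the state.
- env.state(): the state, without advancing time (a new reading comes with each control period).
- env.snapshot(name): name is "side" or "top" or "wrist"; returns the picture (384x512x3 uint8, red, green, blue); there is no depth.
- env.camera_info(name): a dict with "intrinsics" (3x3 intrinsics, pixels), "world_to_cam" (4x4, takes a point from world to camera coordinates); the wrist camera has in their place "mount" (4x4, takes a point from camera to tool coordinates, whose origin is the TCP and whose axes are the flange's). Camera axes: x right, y down, z forward; pixel columns grow to the right and rows downward; lengths in m; the calibration is good to about 2 mm. The wrist camera is an equidistant fisheye: a pixel r from the principal point sees the ray r / f radians off the axis. A picture is of the moment at which its call begins: read the wrist's pose just before it. camera_info takes no time and is no camera call.
- env.sign_off(): hands the job in; it is judged then, once.
Trained networks look in the newest picture that a camera, given by its name, has taken for a name from the list of things; names that differ only in an ending like _2 or _b are one class to them, and where a whole thing is asked for, a point or a joint stands for the part that bears it (a point fixed in the world has none). Each returns a list of dicts, best first, with "score" (0 to 1); they miss things now and then, are a little off and sometimes report something else, mostly with a low value. They report only what shows in the picture. A call takes as long as a camera call. They do not tell look-alikes from the thing itself.
- env.find_in(label, camera): "centre" ([x, y, z] in m, in the coordinates of the camera as it stood for that picture, good to about 4 mm: the middle of the surface that is visible of it).
- env.regions_of(label, camera): "region" (384x512 bool, what is visible of it).
The state is a dict: "clock": time; "qpos": joint angles; "joint_velocities": joint speeds; "tau": joint torques, N m; "tcp_pos": TCP position; "eef_rot": TCP orientation; "force": force on the tool from outside, world axes, zero at the start; "moment": the same for the moment, N m; "grip_width": opening from 0.0 (shut) to 1.0 (fully open); "gripper_force": force on a finger pad.
Only numpy, scipy, OpenCV 4.12 (cv2) and the standard library are available. Lean on these libraries where they do the work, as an engineer would, in place of code of your own. Each camera call takes 0.05 s, during which the arm holds its last target. There are 200 camera calls.

TASK

Pick up the loaded tray by its handle, carry it with the three used reagent packs still on it to the grey waste bin and tip all three in. Then slide the empty tray edgewise, handle outwards, into the free upper bay of the white tray rack until it is fully home, and let go of it. Do not knock over or shift anything else on the bench.

Things in the scene. Friction and masses are not known exactly. Their poses are not given: they have to be found in the camera images.
- tray: flat aluminium tray with a bar handle of the same metal, lying on the bench with the packs on it. Plate 120 (x) by 110 (y) mm, 4 mm thick, with 6 mm high lips along its front (+x) and rear (-x) edges; the two sides (+y, -y) are open, so packs slide off sideways. About 0.2 kg. Origin: centre of the plate's underside; x points away from the handle, z up.
- tray_grip (a point): middle of the tray's aluminium bar handle, 88 mm behind the tray's origin and 12 mm above its underside, axes as the tray's. The handle is 24 mm wide (y), 24 mm tall, and runs 80 mm along x, from 60 to 140 mm behind the tray's origin.
- bay (a point): where the tray's origin lies, axes along these axes, when fully home in the rack's free upper bay: on the bay's floor, 75 mm above the bench; x into the bay, z up. Mouth at x = -65 mm, back stop at x = +61 mm. Clear width 118 mm, clear height 25 mm under a 22 mm wide, 6 mm thick rail at each side; open above between the rails. Lead-in flares at the sides and below reach 19 mm out of the mouth.
- rack: fixed white metal tray rack, 130 mm deep (x) by 134 mm wide (y), 106 mm tall, open towards its -x side. Its lower bay already holds another tray whose bar handle sticks out to x = -138 mm, 6 to 30 mm above the bench; that one stays. Origin: centre of its underside.
- bin: fixed grey open waste bin, 180 mm (x) by 150 mm (y) by 80 mm tall, walls 4 mm. Origin: centre of its underside, z up.
- pack0_mid (a point): centre of a used reagent pack: a white plastic block 62 (x) x 26 (y) x 22 mm with two 6 mm high round caps on top (about 30 g), lying on the tray at first; its long side is roughly along the tray's x
- pack1_mid (a point): centre of a used reagent pack: a white plastic block 62 (x) x 26 (y) x 22 mm with two 6 mm high round caps on top (about 30 g), lying on the tray at first; its long side is roughly along the tray's x
- pack2_mid (a point): centre of a used reagent pack: a white plastic block 62 (x) x 26 (y) x 22 mm with two 6 mm high round caps on top (about 30 g), lying on the tray at first; its long side is roughly along the tray's x
- wash_bottle: clear wash bottle, 64 mm across and 150 mm tall; a loose bystander, to be left alone. Origin: centre of its underside
- pot: small clear specimen jar, 50 mm across and 60 mm tall; a loose bystander, to be left alone. Origin: centre of its underside
- pot2: small clear specimen jar, 50 mm across and 60 mm tall; a loose bystander, to be left alone. Origin: centre of its underside
- calculator: flat white calculator, 55 x 110 x 13 mm, lying on the bench; a loose bystander, to be left alone. Origin: centre of its underside
- scanner: black barcode scanner on its stand, 100 x 75 mm, 160 mm tall; a loose bystander, to be left alone. Origin: centre of its underside
Mind the look-alikes: they are no part of the job. Of the things that look like the tray, the smaller one is meant.

How it is judged:
On the way, in this order (a step that is already met when the one before it is completed fails the run):
1. the tray is lifted at least 50 mm off the bench with all three packs on it (height (world z) of tray above 0.05 m and x of pack0_mid in the frame of tray between -0.065 and 0.065 m and y of pack0_mid in the frame of tray between -0.062 and 0.062 m and z of pack0_mid in the frame of tray between 0 and 0.05 m and x of pack1_mid in the frame of tray between -0.065 and 0.065 m and y of pack1_mid in the frame of tray between -0.062 and 0.062 m and z of pack1_mid in the frame of tray between 0 and 0.05 m and x of pack2_mid in the frame of tray between -0.065 and 0.065 m and y of pack2_mid in the frame of tray between -0.062 and 0.062 m and z of pack2_mid in the frame of tray between 0 and 0.05 m), for 0.2 s.
2. all three packs are in the bin while the gripper still holds the tray (x of pack0_mid in the frame of bin between -0.088 and 0.088 m and y of pack0_mid in the frame of bin between -0.073 and 0.073 m and z of pack0_mid in the frame of bin between 0 and 0.078 m and x of pack1_mid in the frame of bin between -0.088 and 0.088 m and y of pack1_mid in the frame of bin between -0.073 and 0.073 m and z of pack1_mid in the frame of bin between 0 and 0.078 m and x of pack2_mid in the frame of bin between -0.088 and 0.088 m and y of pack2_mid in the frame of bin between -0.073 and 0.073 m and z of pack2_mid in the frame of bin between 0 and 0.078 m and contact force between the fingers and tray above 1 N), for 0.2 s.
3. the tray is in the rack's upper bay, fully home (x of tray in the frame of bay between -0.01 and 0.01 m and y of tray in the frame of bay between -0.01 and 0.01 m and z of tray in the frame of bay between -0.005 and 0.006 m and angle between the x axis of tray and the x axis of bay, either way round below 0.12 rad and angle between tray's own z axis and vertical below 0.06 rad), for 0.1 s.
At the end, for the whole second after the job is handed in: All three packs lie in the bin (centres inside its walls and below its rim); the empty tray lies flat in the rack's upper bay, handle outwards, within 10 mm of fully home and within 10 mm of it sideways, resting on the bay's floor, at rest and released (all of step 3 and x of pack0_mid in the frame of bin between -0.088 and 0.088 m and y of pack0_mid in the frame of bin between -0.073 and 0.073 m and z of pack0_mid in the frame of bin between 0 and 0.078 m and x of pack1_mid in the frame of bin between -0.088 and 0.088 m and y of pack1_mid in the frame of bin between -0.073 and 0.073 m and z of pack1_mid in the frame of bin between 0 and 0.078 m and x of pack2_mid in the frame of bin between -0.088 and 0.088 m and y of pack2_mid in the frame of bin between -0.073 and 0.073 m and z of pack2_mid in the frame of bin between 0 and 0.078 m and linear speed of tray below 0.02 m/s and contact force between the fingers and tray below 0.2 N); the robot touches nothing.
It fails at once if a bystander (bottle, jar, calculator or scanner) is shifted more than 20 mm (distance of any of wash_bottle, pot, pot2, calculator, scanner from where it was at the start of the episode above 0.02 m).
It fails at once if a bystander is tipped over (angle between any of wash_bottle, pot, pot2, calculator, scanner's own z axis and vertical above 0.4 rad).
It also fails if it takes over 64 s, if anything falls off the work surface, if the arm or the gripper's body presses on something with over 40 N, if the wrist force passes 120 N, or if a joint passes its speed limit or range.

## Working session

There is one attempt and no reset: what is moved stays moved. The work goes in short steps, Python scripts to look and compute and a tool call to move; the robot and the scene stay as the last step left them, time stands still between calls to the robot, and variables do not carry over. Pictures are saved under pics/ and viewed, at most 10 in all, crops included, and the job is handed in when it is done.

Besides the shell and the picture viewer there is one more tool, called after "Call:" as a command line: name --argument value ..., lists and objects as JSON in quotes. servo_tool: Moves the arm, as the interface text tells. Its arguments: {"type":"object","properties":{"commands":{"type":"array","items":{"type":"number"}},"squeeze":{"type":"number"}},"required":["commands"]}

```bash
mkdir -p pics; ls; python3 - <<'E'
from station import env
import cv2, numpy as np
np.set_printoptions(precision=4,suppress=True)
s=env.state(); print(s['clock'],s['tcp_pos'],s['eef_rot'])
ims=[]
for c in ['top','side','wrist']:
    im=env.snapshot(c); cv2.imwrite(f'pics/a_{c}.png',im[:,:,::-1]); ims.append(im)
    ci=env.camera_info(c); print(c,{k:np.array(v) for k,v in ci.items()})
cv2.imwrite('pics/ts.png',cv2.resize(np.hstack(ims[:2]),(800,300))[:,:,::-1])
for l in ['tray','tray_grip','rack','bay','bin','pack0_mid','wash_bottle','pot','calculator','scanner']:
    for c in ['top','side']:
        try: r=env.find_in(l,c)
        except Exception as e: print(l,c,e); continue
        W=np.linalg.inv(np.array(env.camera_info(c)['world_to_cam']))
        print(l,c,[(round(d['score'],2),(W@np.r_[d['centre'],1])[:3]) for d in r])
E
```

```text
pics
0.0 [0.1964 0.593  0.2307] [[-0.9493  0.3143 -0.0003]
 [ 0.3143  0.9493 -0.0011]
 [-0.0001 -0.0011 -1.    ]]
top {'intrinsics': array([[458.9605,   0.    , 262.0221],
       [  0.    , 458.9605, 189.1746],
       [  0.    ,   0.    ,   1.    ]]), 'world_to_cam': array([[ 0.0268, -0.9996,  0.0054,  0.0544],
       [-0.9898, -0.0273, -0.1397,  0.5078],
       [ 0.1398, -0.0016, -0.9902,  1.3611],
       [ 0.    ,  0.    ,  0.    ,  1.    ]])}
side {'intrinsics': array([[497.2316,   0.    , 250.308 ],
       [  0.    , 497.2316, 188.9699],
       [  0.    ,   0.    ,   1.    ]]), 'world_to_cam': array([[-0.967 , -0.2546,  0.0071,  0.4884],
       [-0.1398,  0.5072, -0.8504,  0.0864],
       [ 0.2129, -0.8234, -0.5261,  1.6588],
       [ 0.    ,  0.    ,  0.    ,  1.    ]])}
wrist {'intrinsics': array([[297.3186,   0.    , 256.8873],
       [  0.    , 297.3186, 191.8003],
       [  0.    ,   0.    ,   1.    ]]), 'mount': array([[ 0.0001, -0.9646, -0.2638,  0.0684],
       [ 1.    ,  0.0001,  0.0001,  0.0001],
       [-0.0001, -0.2638,  0.9646, -0.1429],
       [ 0.    ,  0.    ,  0.
[... 1048 characters left out ...]
3, array([ 0.755 , -0.0229,  0.0763])), (0.46, array([ 0.4905, -0.0053,  0.0225]))]
wash_bottle top [(0.67, array([ 0.7509, -0.0429,  0.0979]))]
wash_bottle side [(0.61, array([ 0.7575, -0.0225,  0.0752]))]
pot top [(0.81, array([0.7394, 0.0962, 0.0629])), (0.74, array([ 0.3567, -0.4484,  0.0638]))]
pot side [(0.5, array([0.7392, 0.1142, 0.048 ]))]
calculator top [(0.73, array([0.3511, 0.2168, 0.0114])), (0.17, array([0.5365, 0.5472, 0.1356]))]
calculator side [(0.93, array([0.3512, 0.2273, 0.0134])), (0.72, array([ 0.7592, -0.0244,  0.072 ]))]
scanner top [(0.93, array([0.5353, 0.55  , 0.1382]))]
scanner side [(0.93, array([0.539 , 0.5896, 0.1205])), (0.58, array([0.4591, 0.0398, 0.007 ]))]
```

View pics/a_top.png

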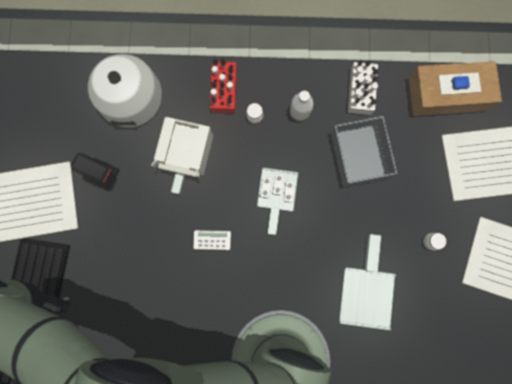

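View pics/a_side.png

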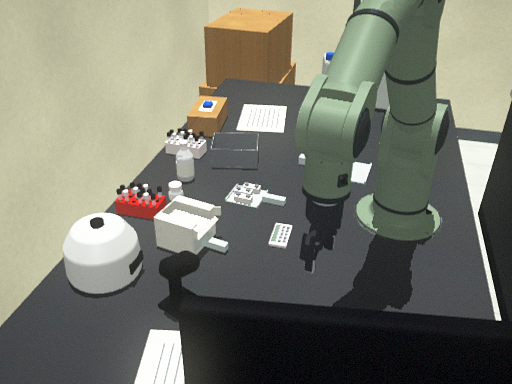

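The top view shows the loaded tray at (278,190) with its handle toward (273,232). The rack is at (183,148), the bin at (365,152) and the big look-alike tray at (368,298). I'll move to look at the rack with the wrist camera.

Call:
servo_tool --commands '[-2.0, -0.8, -0.4, 0, 0, 0, 1, -4.0, -1.6, -0.4, 0, 0, 0, 1, -6, -2.4, -0.4, 0, 0, 0, 1, -7.4, -3.1, -0.4, 0, 0, 0, 1, -7.4, -3.1, -0.4, 0, 0, 0, 1, -7.4, -3.1, -0.4, 0, 0, 0, 1, -7.4, -3.1, -0.4, 0, 0, 0, 1, -7.4, -3.1, -0.4, 0, 0, 0, 1, -7.4, -3.1, -0.4, 0, 0, 0, 1]'

```text
clock: 2.05
tcp_pos: [0.5039, 0.324, 0.2515]
eef_rot: [[-0.947, 0.322, 0.002], [0.322, 0.947, -0.002], [-0.003, -0.001, -1.0]]
force: [-1.0, -0.3, -0.5]
grip_width: 0.997
gripper_force: 0.0
```

```bash
python3 - <<'E'
from station import env
import cv2, numpy as np, pickle
np.set_printoptions(precision=4,suppress=True)
s=env.state(); print(s['clock'],s['qpos'],s['tcp_pos'],s['eef_rot'])
im=env.snapshot('wrist'); cv2.imwrite('pics/w_rack.png',im[:,:,::-1]); pickle.dump(s,open('s_rack.pkl','wb'))
cv2.imwrite('pics/w_rack2.png',cv2.resize(im,(800,600),interpolation=cv2.INTER_CUBIC)[:,:,::-1])
E
```

```text
2.05 [-0.707   0.4596  0.0498  1.6524 -0.0223  1.0296  0.5919] [0.5039 0.324  0.2515] [[-0.9467  0.3222  0.0023]
 [ 0.3222  0.9467 -0.002 ]
 [-0.0028 -0.0012 -1.    ]]
```

View pics/w_rack2.png

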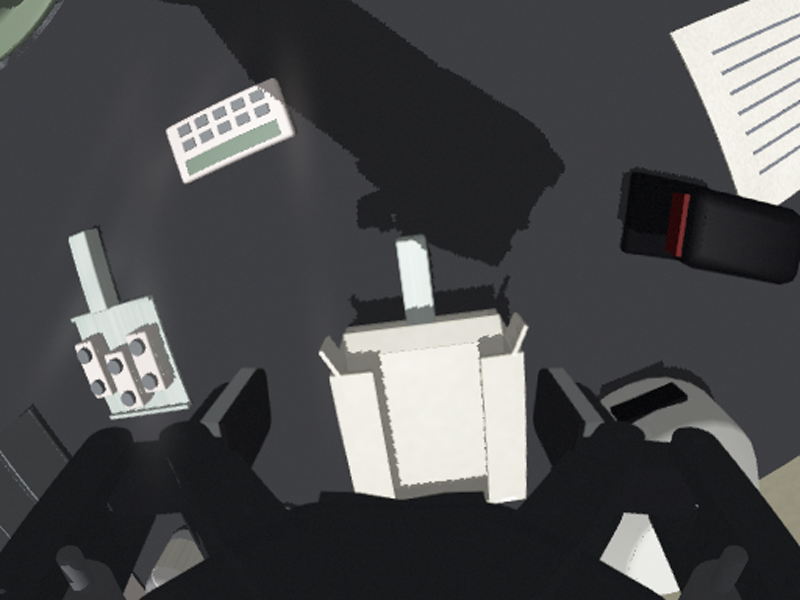

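The wrist view (800×600) shows several things clearly:
- **Rack:** front rail corners at about (331,378) and (526,356), with its lower handle's end at (410,238).
- **Tray:** handle end at (83,235), front lip from (110,416) to (190,406), with three packs on it.

Next I turn these into poses.

```bash
cat > h.py <<'E'
import numpy as np, cv2, pickle
from scipy.optimize import least_squares
np.set_printoptions(precision=4,suppress=True)
from station import env
I=env.camera_info('wrist'); K=np.array(I['intrinsics']); M=np.array(I['mount'])
def cam2w(s):
    T=np.eye(4); T[:3,:3]=s['eef_rot']; T[:3,3]=s['tcp_pos']; return T@M
def wpix(uv,z,s):   # wrist pixels (512x384) -> world point on plane z
    C=cam2w(s); out=[]
    for u,v in np.atleast_2d(uv):
        d=np.array([u-K[0,2],v-K[1,2]]); r=np.hypot(*d); t=r/K[0,0]
        ray=C[:3,:3]@np.r_[d/r*np.sin(t),np.cos(t)]
        k=(z-C[2,3])/ray[2]; out.append(C[:3,3]+k*ray)
    return np.array(out)
def wproj(P,s):
    W=np.linalg.inv(cam2w(s)); p=np.atleast_2d(P)@W[:3,:3].T+W[:3,3]
    r=np.hypot(p[:,0],p[:,1]); t=np.arctan2(r,p[:,2])
    return np.c_[K[0,2]+K[0,0]*t*p[:,0]/r,K[1,2]+K[0,0]*t*p[:,1]/r]
def tproj(P,c='top'):
    i=env.camera_info(c); W=np.array(i['world_to_cam']); k=np.array(i['intrinsics'])
    p=(np.atleast_2d(P)@W[:3,:3].T+W[:3,3])@k.T; return p[:,:2]/p[:,2:]
def fit(model,px,s,x0):  # planar pose (x,y,yaw) of model points from wrist pixels
    model=np.array(model); px=np.array(px)
    def pts(q):
        c,n=np.cos(q[2]),np.sin(q[2]); m=model.copy()
        m[:,:2]=model[:,:2]@np.array([[c,n],[-n,c]])+q[:2]; return m
    r=least_squares(lambda q:(wproj(pts(q),s)-px).ravel(),x0,loss='soft_l1')
    return r.x,(wproj(pts(r.x),s)-px)
E
python3 - <<'E'
from h import *
s=pickle.load(open('s_rack.pkl','rb')); im=cv2.imread('pics/w_rack.png')
f=.64
rack=[[-.065,.067,.106],[-.065,-.067,.106],[.065,-.067,.106],[.065,-.037,.106],[-.138,.012,.030],[-.138,-.012,.030]]
px=np.array([[331,378],[526,356],[525,501],[487,500],[395,240],[425,237]])*f
q,e=fit(rack,px,s,[.6,.31,0]); print('rack',q,'\n',e)
tr=[[-.140,.012,.024],[-.140,-.012,.024],[.06,-.055,.010],[.06,.055,.010],[-.06,.055,.010],[-.06,-.055,.010]]
px=np.array([[98,230],[68,240],[110,416],[190,406],[152,297],[72,319]])*f
for k,name in ((tr,'a'),([[x,-y,z] for x,y,z in tr],'b')):
    q,e=fit(k,px,s,[.48,.0,0]); print('tray',name,q,'\n',e)
crop=cv2.resize(im[130:330,190:350],(640,800),interpolation=cv2.INTER_CUBIC)[:600]; 
a=cv2.resize(im[140:330,195:345],None,fx=3,fy=3,interpolation=cv2.INTER_CUBIC)
b=cv2.resize(im[140:275,35:130],None,fx=3.5,fy=3.5,interpolation=cv2.INTER_CUBIC)
o=np.zeros((600,800,3),np.uint8); o[:570,:450]=a; o[:b.shape[0],460:460+b.shape[1]]=b
cv2.imwrite('pics/crop.png',o)
E
```

```text
rack [0.6283 0.3664 0.0553] 
 [[156.1785 -42.9231]
 [-85.5462  16.2608]
 [-45.4748   7.6561]
 [  1.3882   0.8296]
 [ 36.4416  -8.9258]
 [ -0.8405   0.0531]]
tray a [ 0.5127  0.0245 -0.126 ] 
 [[-6.9669 -0.0576]
 [ 1.398  -2.3451]
 [ 0.8693  1.6487]
 [-0.0334  1.9008]
 [-0.9206  0.1101]
 [ 0.2322 -0.9132]]
tray b [ 0.487  -0.0521 -0.5276] 
 [[-29.2242   2.1242]
 [  0.7323  -2.1492]
 [  2.224    1.9225]
 [-94.4984  -8.1765]
 [-75.7057   0.5151]
 [ 23.1884  -0.3   ]]
```

View pics/crop.png

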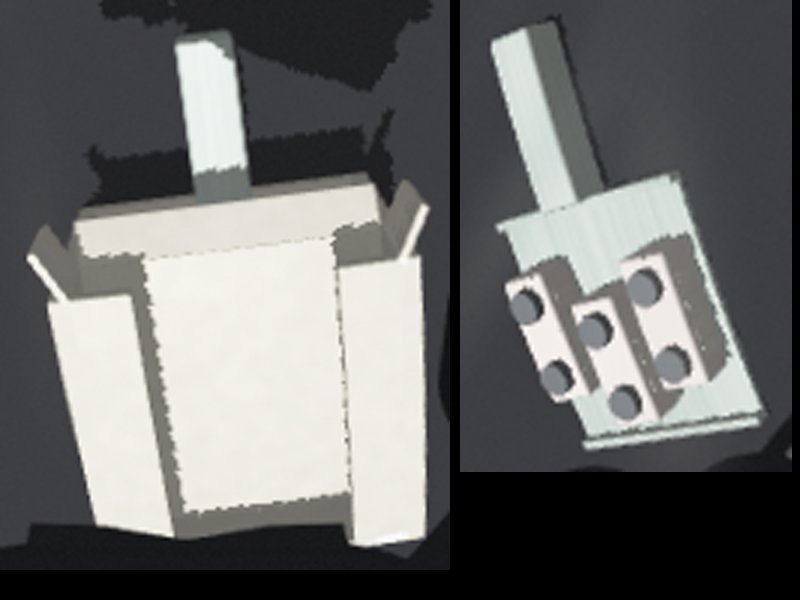

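The crops give sharper corners. Image left is −y, so I'm refitting with the correct correspondences.

```bash
python3 - <<'E'
from h import *
s=pickle.load(open('s_rack.pkl','rb'))
A=lambda p:np.array(p)/3+[195,140]
B=lambda p:(np.array(p)-[460,0])/3.5+[35,140]
rack=[[-.065,-.067,.106],[-.065,-.037,.106],[-.065,.037,.106],[-.065,.067,.106],[-.138,-.012,.030],[-.138,.012,.030],[.065,-.037,.106],[.065,.037,.106]]
q,e=fit(rack,A([[50,303],[131,297],[340,266],[420,258],[177,42],[232,33],[175,538],[352,545]]),s,[.6,.31,0]); print('rack',q,'\n',e)
tr=[[-.140,-.012,.024],[-.140,.012,.024],[.06,-.055,.010],[.06,.055,.010],[-.06,-.055,.010],[-.06,.055,.010]]
q,e=fit(tr,B([[493,45],[525,27],[585,445],[762,420],[498,228],[678,175]]),s,[.48,.0,0]); print('tray',q,'\n',e)
# pack tops centre (z .026)
for p in ([541,338],[613,360],[665,312]):
    w=wpix(B(p),.026,s)[0]; c,n=np.cos(q[2]),np.sin(q[2]); d=w[:2]-q[:2]; print('pack',w,'in tray',d@[c,n],d@[-n,c])
# bin from top image: rim region
env.snapshot('top'); r=env.regions_of('bin','top')[0]['region']
cnt=max(cv2.findContours(r.astype(np.uint8),0,2)[0],key=cv2.contourArea); print(r.sum(),cv2.minAreaRect(cnt),cv2.boxPoints(cv2.minAreaRect(cnt)))
im=cv2.imread('pics/a_top.png'); cv2.imwrite('pics/bin.png',cv2.resize(im[100:200,315:415],None,fx=6,fy=6,interpolation=cv2.INTER_CUBIC))
E
```

```text
rack [ 0.6259  0.3089 -0.2054] 
 [[-0.8448 -1.3857]
 [-0.2586 -2.1802]
 [-0.5184  0.0194]
 [ 0.219  -0.9639]
 [-0.0321  1.1092]
 [ 0.9289  1.8044]
 [ 0.611   9.4662]
 [ 0.1845  0.44  ]]
tray [ 0.5128  0.0236 -0.1104] 
 [[-0.756  -0.8441]
 [ 0.7851 -0.0286]
 [ 0.8323  1.2653]
 [ 0.1859  1.369 ]
 [-0.0348 -1.1041]
 [-1.9738  0.0086]]
pack [ 0.5028 -0.0147  0.026 ] in tray -0.005692703659180733 -0.039203715227035474
pack [0.5238 0.0217 0.026 ] in tray 0.01114133647538085 -0.0006962599290076499
pack [0.5113 0.0625 0.026 ] in tray -0.005820510665613402 0.03847768345219305
3312 ((363.41241455078125, 151.26365661621094), (62.6107063293457, 55.80775451660156), 76.37300109863281) [[328.9185 127.4137]
 [383.1552 114.2654]
 [397.9063 175.1136]
 [343.6696 188.2619]]
```

View pics/bin.png

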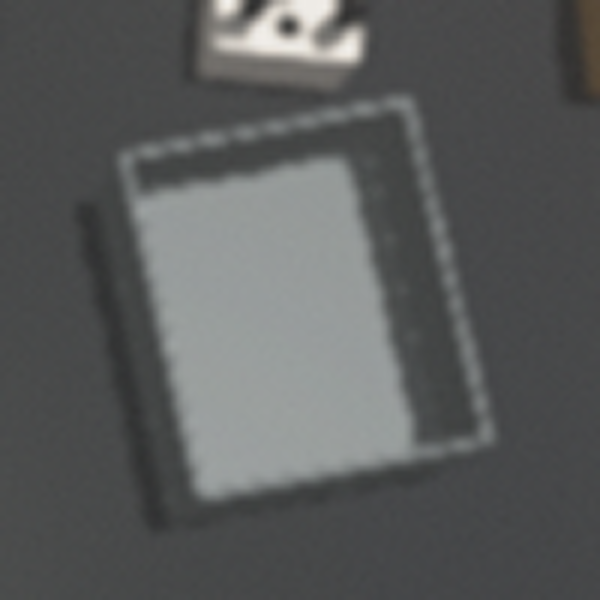

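```bash
cat >> h.py <<'E'
from scipy.spatial.transform import Rotation as Rn
def tool(ax):  # tool rotation pointing down whose x is opposite to tray yaw ax
    x=np.array([-np.cos(ax),-np.sin(ax),0]); z=np.array([0,0,-1.]); return np.c_[x,np.cross(z,x),z]
def rel(p,R,s=None):
    s=s or env.state(); R0=np.array(s['eef_rot']); 
    d=R0.T@(np.array(p)-s['tcp_pos'])/.05; r=Rn.from_matrix(R0.T@R).as_rotvec(degrees=True)
    print('units',d.round(3),'deg',r.round(2)); return d,r
E
python3 - <<'E'
from h import *
px=np.array([[122,155],[408,98],[490,438],[195,497]])/6+[315,100]-[0.4,0.4]
m=np.array([[.09,.075,.08],[.09,-.075,.08],[-.09,-.075,.08],[-.09,.075,.08]])
def pts(q):
    c,n=np.cos(q[2]),np.sin(q[2]); o=m.copy(); o[:,:2]=m[:,:2]@np.array([[c,n],[-n,c]])+q[:2]; return o
r=least_squares(lambda q:(tproj(pts(q))-px).ravel(),[.63,-.24,.1]); print('bin',r.x,r.fun.reshape(-1,2))
x,y,a=.5128,.0236,-.1104
g=np.array([x,y])-.1*np.array([np.cos(a),np.sin(a)])
print(g); rel([*g,.14],tool(a))
E
```

```text
bin [ 0.63   -0.2364  0.2204] [[-0.6924 -0.678 ]
 [ 0.1668 -0.3839]
 [ 0.3528  0.6361]
 [ 0.1664  0.3802]]
[0.4134 0.0346]
units [-0.239 -6.146  2.223] deg [  0.01  -0.02 -12.02]
```

Call:
servo_tool --commands '[0, -1.0, 0.2, 0, 0, -3, 1, -0.1, -2.0, 0.6, 0, 0, -6, 1, -0.2, -3, 1, 0, 0, -9, 1, -0.2, -4, 1.5, 0, 0, -12, 1, -0.24, -5, 2, 0, 0, -12, 1, -0.24, -6.15, 2.2, 0, 0, -12, 1, -0.24, -6.15, 2.2, 0, 0, -12, 1, -0.24, -6.15, 2.2, 0, 0, -12, 1, -0.24, -6.15, 2.2, 0, 0, -12, 1]'

```text
clock: 3.1
tcp_pos: [0.4138, 0.0351, 0.1415]
eef_rot: [[-0.994, 0.109, 0.0], [0.109, 0.994, 0.001], [-0.0, 0.001, -1.0]]
force: [0.0, 0.7, 0.6]
grip_width: 1.0
gripper_force: 0.0
```

```bash
python3 - <<'E'
from h import *
s=env.state(); print(s['clock'],s['qpos'],s['tcp_pos'],s['eef_rot'])
im=env.snapshot('wrist'); cv2.imwrite('pics/w_tray.png',im[:,:,::-1]); pickle.dump(s,open('s_tray.pkl','wb'))
cv2.imwrite('pics/w_tray2.png',cv2.resize(im,(800,600),interpolation=cv2.INTER_CUBIC)[:,:,::-1])
E
```

```text
3.1 [-0.2549  0.3421  0.0337  2.2132 -0.0212  0.5861  1.2558] [0.4138 0.0351 0.1415] [[-0.994   0.1093  0.0004]
 [ 0.1093  0.994   0.0005]
 [-0.0003  0.0005 -1.    ]]
```

View pics/w_tray2.png

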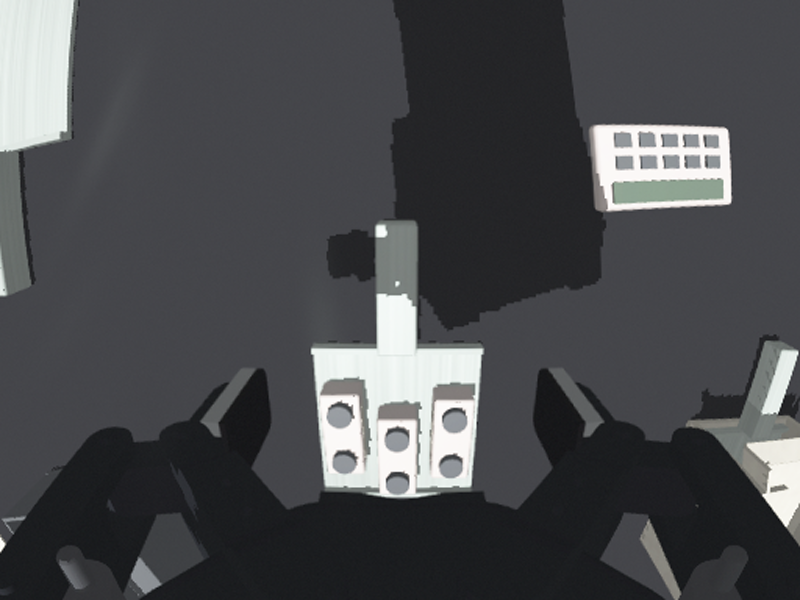

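The handle is centred: its end spans (375–417, 222), its root is at (396,355), and the three packs are on the plate. I'm refitting and computing the descent.

```bash
python3 - <<'E'
from h import *
s=pickle.load(open('s_tray.pkl','rb'))
tr=[[-.140,-.012,.024],[-.140,.012,.024],[-.06,-.012,.024],[-.06,.012,.024],[-.06,-.055,.010],[-.06,.055,.010]]
q,e=fit(tr,np.array([[375,222],[417,222],[377,355],[416,355],[312,346],[483,346]])*.64,s,[.51,.02,-.11]); print('tray',q,'\n',e)
x,y,a=q
g=np.array([x,y])-.1*np.array([np.cos(a),np.sin(a)])
rel([*g,.0035],tool(a))
E
```

```text
tray [ 0.5106  0.0224 -0.1072] 
 [[-0.1921 -0.086 ]
 [ 0.3022 -0.1824]
 [-0.0696  0.0611]
 [ 0.3947  0.0227]
 [-0.5905  0.2365]
 [ 0.0642  0.0516]]
units [ 0.055 -0.059  2.762] deg [ 0.04  0.04 -0.08]
```

Call:
servo_tool --commands '[0.05, -0.06, 0.9, 0, 0, 0, 1, 0.05, -0.06, 1.8, 0, 0, 0, 1, 0.05, -0.06, 2.4, 0, 0, 0, 1, 0.05, -0.06, 2.74, 0, 0, 0, 1, 0.05, -0.06, 2.74, 0, 0, 0, 1, 0.05, -0.06, 2.74, 0, 0, 0, -1, 0.05, -0.06, 2.74, 0, 0, 0, -1, 0.05, -0.06, 2.74, 0, 0, 0, -1, 0.05, -0.06, 2.74, 0, 0, 0, -1, 0.05, -0.06, 2.74, 0, 0, 0, -1, 0.05, -0.06, 2.74, 0, 0, 0, -1, 0.05, -0.06, 2.74, 0, 0, 0, -1, 0.05, -0.06, 2.74, 0, 0, 0, -1]' --squeeze 100

```text
clock: 4.45
tcp_pos: [0.4113, 0.0316, 0.0052]
eef_rot: [[-0.994, 0.11, 0.001], [0.11, 0.994, 0.0], [-0.001, 0.0, -1.0]]
force: [-2.9, 1.0, 26.3]
grip_width: 0.257
gripper_force: 97.4
```

Call:
servo_tool --commands '[0, 0, -0.05, 0, 0, 0, -1, 0, 0, -0.1, 0, 0, 0, -1, 0, 0, -0.2, 0, 0, 0, -1, 0, 0, -0.3, 0, 0, 0, -1, 0, 0, -0.3, 0, 0, 0, -1]' --squeeze 120

```text
clock: 4.95
tcp_pos: [0.4112, 0.0314, 0.02]
eef_rot: [[-0.994, 0.11, 0.001], [0.11, 0.994, 0.0], [-0.001, 0.0, -1.0]]
force: [-0.0, 0.1, -3.2]
grip_width: 0.252
gripper_force: 117.9
```

```bash
python3 - <<'E'
from h import *
s=env.state(); print(s['clock'],s['qpos'],s['tcp_pos'],s['force'],s['moment'],s['gripper_force'])
im=env.snapshot('wrist'); im2=env.snapshot('side'); cv2.imwrite('pics/lift.png',np.hstack([cv2.resize(im[100:340,100:420],(400,300)),cv2.resize(im2[140:260,180:340],(400,300))])[:,:,::-1])
E
```

```text
4.95 [-0.23    0.6084  0.0125  2.2813 -0.0283  0.2512  1.2679] [0.4112 0.0314 0.02  ] [-0.0328  0.0653 -3.2024] [0.0576 0.236  0.0265] 117.8587281703949
```

View pics/lift.png

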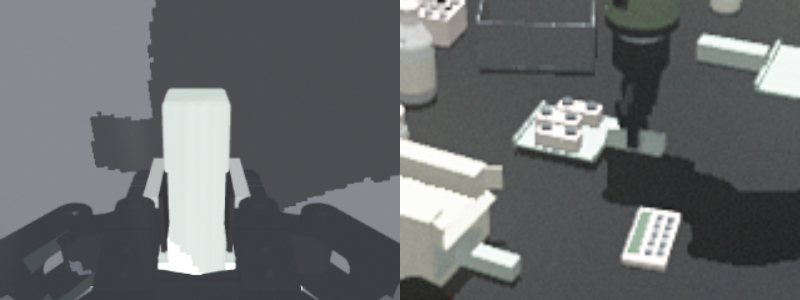

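```bash
cat > kin.py <<'E'
from h import *
import itertools
S=[([-1.321,.521,-.036,1.599,.021,1.021,-.113],[.1964,.593,.2307],[[-.9493,.3143,-.0003],[.3143,.9493,-.0011],[-.0001,-.0011,-1]])]
for f in ('s_rack.pkl','s_tray.pkl'):
    s=pickle.load(open(f,'rb')); S.append((s['qpos'],s['tcp_pos'],s['eef_rot']))
s=env.state(); S.append((s['qpos'],s['tcp_pos'],s['eef_rot']))
def fk(q,p,sg):
    q=np.array(q); d1,d3,a,d5,a6,d7,c1,c7=p
    R=Rn.from_euler('z',sg[0]*q[0]+c1); x=R.apply([0,0,d1])
    R=R*Rn.from_euler('y',q[1])*Rn.from_euler('z',sg[1]*q[2]); x=x+R.apply([a,0,d3])
    R=R*Rn.from_euler('y',q[3])*Rn.from_euler('z',sg[2]*q[4]); x=x+R.apply([-a,0,d5])
    R=R*Rn.from_euler('y',q[5]); x=x+R.apply([a6,0,0])
    R=R*Rn.from_euler('z',sg[3]*q[6]+c7); return x+R.apply([0,0,d7]),R.as_matrix()
def best():
    b=None
    for sg in itertools.product([1,-1],repeat=4):
      for c1,c7 in itertools.product([0,np.pi],[0,np.pi/2,np.pi,-np.pi/2]):
        def res(p):
            o=[]
            for q,x,R in S:
                X,Q=fk(q,[*p,c1,c7],sg); o+=list((X-x)/.3)+list((Q-np.array(R)).ravel())
            o+=list(.003*(p-[.36,.4,0,.4,0,.25])); return np.array(o)
        r=least_squares(res,[.36,.4,0,.4,0,.25])
        if b is None or r.cost<b[0]: b=(r.cost,[*r.x,c1,c7],sg,res(r.x))
    return b
if __name__=='__main__':
    b=best(); print(b[0],np.array(b[1]),b[2]); print(b[3][:-6].reshape(-1,12)); pickle.dump(b[1:3],open('kin.pkl','wb'))
E
python3 kin.py
```

```text
0.0652810823336417 [14.1088  0.4765  0.0051  0.4089 -0.0166 14.0787  0.      1.5708] (-1, -1, -1, -1)
[[-0.1939  0.0491  0.0038  0.0003  0.0008  0.0005  0.0008 -0.0003  0.002
   0.0002  0.0021  0.    ]
 [-0.0438  0.0371 -0.0088 -0.      0.     -0.      0.      0.      0.
   0.      0.     -0.    ]
 [-0.0248  0.2131 -0.0067  0.      0.      0.      0.      0.      0.
  -0.      0.      0.    ]
 [-0.0515  0.1867  0.0116  0.     -0.      0.      0.     -0.      0.
   0.      0.     -0.    ]]
```

Call:
servo_tool --commands '[0, 0, -0.1, 0, 0, 0, -1, 0, 0, -0.3, 0, 0, 0, -1, 0, 0, -0.6, 0, 0, 0, -1, 0, 0, -1.0, 0, 0, 0, -1, 0, 0, -1.4, 0, 0, 0, -1, 0, 0, -1.8, 0, 0, 0, -1, 0, 0, -2.2, 0, 0, 0, -1, 0, 0, -2.6, 0, 0, 0, -1, 0, 0, -3.0, 0, 0, 0, -1, 0, 0, -3.4, 0, 0, 0, -1, 0, 0, -3.8, 0, 0, 0, -1, 0, 0, -4.1, 0, 0, 0, -1, 0, 0, -4.3, 0, 0, 0, -1, 0, 0, -4.4, 0, 0, 0, -1, 0, 0, -4.4, 0, 0, 0, -1]'

```text
clock: 6.55
tcp_pos: [0.4109, 0.0314, 0.2396]
eef_rot: [[-0.994, 0.11, 0.001], [0.11, 0.994, 0.0], [-0.001, 0.0, -1.0]]
force: [-0.8, -0.4, -4.2]
grip_width: 0.25
gripper_force: 118.0
```

```bash
cat > kin2.py <<'E'
from h import *
F='samples.pkl'
import os
def fk(q,p):
    q=-np.array(q); d1,d3,a,d5,a6,d7,y1,y2,y3,b,c=p
    R=Rn.from_euler('z',q[0]); x=R.apply([0,y1,d1])
    R=R*Rn.from_euler('y',-q[1])*Rn.from_euler('z',q[2]); x=x+R.apply([a,y2,d3])
    R=R*Rn.from_euler('y',-q[3])*Rn.from_euler('z',q[4]); x=x+R.apply([b,y3,d5])
    R=R*Rn.from_euler('y',-q[5]); x=x+R.apply([a6,c,0])
    R=R*Rn.from_euler('z',q[6]+np.pi/2); return x+R.apply([0,0,d7]),R
def samples():
    S=pickle.load(open(F,'rb')) if os.path.exists(F) else None
    if S is None:
        import kin; S=kin.S[1:]
    s=env.state(); S.append((s['qpos'],s['tcp_pos'],s['eef_rot'])); pickle.dump(S,open(F,'wb')); return S
def fitk(S):
    p0=np.array([.36,.42,0,.4,0,.3,0,0,0,0,0])
    def res(p): return np.r_[np.ravel([fk(q,p)[0]-x for q,x,R in S])/.001,(p-p0)*2]
    r=least_squares(res,p0); return r.x,res(r.x)[:-11]
lo=np.array([-2.91,-.3,-1.5,.17,-1.26,.16,-2.52]); hi=np.array([2.91,2.13,1.42,2.43,4.41,1.93,2.52])
def ik(x,R,p,q0):
    m=.1; f=lambda q:np.r_[(fk(q,p)[0]-x)*20,(fk(q,p)[1].inv()*Rn.from_matrix(R)).as_rotvec()*4,(q-q0)*.03]
    r=least_squares(f,np.clip(q0,lo+m,hi-m),bounds=(lo+m,hi-m)); return r.x,np.linalg.norm(f(r.x)[:3])/20,np.linalg.norm(f(r.x)[3:6])/4
E
python3 - <<'E'
from kin2 import *
S=samples(); p,e=fitk(S); print(p); print(e.reshape(-1,3)); pickle.dump(p,open('p.pkl','wb'))
q0=np.array(S[-1][0]); print(q0)
# dump candidates: tray yaw a, roll phi about tray x, TCP position computed so that the plate centre is above bin
bx=np.array([.63,-.236])
for a in np.deg2rad([-100,-60,-30,-6,13,40,70,100]):
  for phi in np.deg2rad([-60,60]):
    Rt=Rn.from_euler('z',a)*Rn.from_euler('x',phi); Rtool=(Rt*Rn.from_matrix(tool(0))).as_matrix()
    d=Rt.apply([0,-np.sign(phi)*0.055,0])   # lower edge
    o=np.r_[bx,.14]-d; o[:2]-=0.3*d[:2]*0
    t=o+Rt.apply([-.1,0,.0045-.0])
    best=min((ik(t,Rtool,p,np.array(g)) for g in ([.3,.4,0,1.7,0,1,1.2],[.3,.4,-.8,1.7,1,1,1.2],[.3,.4,.8,1.7,-1,1,1.2],[.3,.4,0,1.7,1.5,1,0],[.3,.4,0,1.7,2.5,1,0])),key=lambda r:r[1]+r[2]*.3)
    print(np.rad2deg([a,phi]).round(),t,'err',round(best[1],4),round(best[2],3),best[0])
E
```

```text
[ 0.3238  0.53   -0.0007  0.4206 -0.0012  0.3319 -0.0131 -0.0171 -0.0145
 -0.0003 -0.0145]
[[ 0.0025 -0.0051  0.0002]
 [-0.001   0.0002  0.0005]
 [ 0.0004  0.0028 -0.0003]
 [ 0.0004  0.0028 -0.0003]]
[-0.2642  0.1686  0.0496  2.1158 -0.0111  0.8568  1.2524]
[-100.  -60.] [ 0.6241 -0.1334  0.1899] err 0.0298 0.34 [ 0.1052  1.0054  0.0434  1.0148 -0.0416  1.83   -0.0188]
[-100.   60.] [ 0.6706 -0.1416  0.1899] err 0.0 0.0 [ 1.0757  1.1598 -1.3043  2.3129  2.5978  1.1423 -1.8806]
[-60. -60.] [ 0.5596 -0.1612  0.1899] err 0.0 0.0 [-0.4249  1.2649  0.9392  1.1337 -0.1289  1.8059  0.9365]
[-60.  60.] [ 0.6004 -0.1376  0.1899] err 0.0021 0.021 [ 1.501   1.2566 -1.4     2.2279  2.0393  0.26   -0.6837]
[-30. -60.] [ 0.5316 -0.2064  0.1899] err 0.0 0.0 [-0.6929  1.1877  1.0366  1.5996  0.0162  1.195   1.1902]
[-30.  60.] [ 0.5552 -0.1656  0.1899] err 0.0 0.0 [ 1.5011  1.2388 -1.4     1.8319  0.2214  0.7707  1.3716]
[ -6. -60.] [ 0.5281 -0.249   0.1899] err 0.0 0.0 [ 0.0035  0.724  -0.1988  1.9634  1.1843  1.3192  0.4307]
[-6. 60.] [ 0.533  -0.2021  0.1899] err 0.0 0.0 [ 1.3338  1.2326 -1.2742 
[... 210 characters left out ...]
002  1.2013  0.1481  1.7049  1.9026]
[ 40. -60.] [ 0.5686 -0.3184  0.1899] err 0.0007 0.004 [ 1.0948  1.1614 -1.3258  2.33    2.3189  1.6945  0.9544]
[40. 60.] [ 0.5382 -0.2822  0.1899] err 0.0198 0.222 [ 0.883   1.0901 -0.7362  1.0653  0.0668  1.83    2.42  ]
[ 70. -60.] [ 0.618  -0.338   0.1899] err 0.0 0.0 [ 0.6756  0.6112 -0.1011  2.2204  3.4139  0.7306 -0.0308]
[70. 60.] [ 0.5736 -0.3219  0.1899] err 0.0474 0.543 [ 0.8615  1.1017 -1.0238  1.1302  0.5688  1.83    2.42  ]
[100. -60.] [ 0.6706 -0.3304  0.1899] err 0.0 0.0 [ 1.5281  1.2494 -1.333   1.9769  2.0833  0.26    2.33  ]
[100.  60.] [ 0.6241 -0.3386  0.1899] err 0.0209 0.243 [-0.0197  1.2493  0.7213  0.8247 -0.0194  1.83   -2.3718]
```

```bash
python3 - <<'E'
from kin2 import *
p=pickle.load(open('p.pkl','rb'))
B=np.array([.63,-.2364]); a=.2204; Rb=Rn.from_euler('z',a)
s=env.state(); q=np.array(s['qpos'])
def pose(deg,edge=-.035,ez=.115):
    f=np.deg2rad(deg); Rt=Rb*Rn.from_euler('x',-f)
    o=np.r_[B,0]+Rb.apply([0,edge-.055*np.cos(f),ez+.055*np.sin(f)])
    return o+Rt.apply([-.1,0,.005]),(Rt*Rn.from_matrix(tool(0))).as_matrix()
t0,R0=pose(0); print(t0); rel(t0,R0,s)
s0=dict(tcp_pos=t0,eef_rot=R0)
for d in (0,10,20,30,40,50,60,70,80):
    t,R=pose(d); q,e1,e2=ik(t,R,p,q); print(d,t,q,round(e1,4),round(e2,3)); rel(t,R,s0)
E
```

```text
[ 0.5521 -0.3461  0.12  ]
units [-3.638 -7.194  2.393] deg [  0.01   0.03 -18.95]
0 [ 0.5521 -0.3461  0.12  ] [ 0.5135  0.686  -0.0683  1.6215  0.0585  0.836   2.2125] 0.0 0.0
units [0. 0. 0.] deg [0. 0. 0.]
10 [ 0.5517 -0.3444  0.1295] [0.3584 0.6284 0.0538 1.7444 0.1766 0.6751 2.0588] 0.0 0.0
units [ 0.     0.034 -0.189] deg [10. -0.  0.]
20 [ 0.551  -0.3412  0.1385] [0.1403 0.6056 0.2456 1.8618 0.3173 0.5242 1.8594] 0.0 0.0
units [ 0.     0.101 -0.37 ] deg [20. -0.  0.]
30 [ 0.5499 -0.3365  0.1468] [-0.1452  0.6481  0.5251  1.9676  0.4321  0.3773  1.6541] 0.0 0.0
units [ 0.     0.197 -0.537] deg [30.  0. -0.]
40 [ 0.5486 -0.3304  0.1542] [-0.3777  0.745   0.7459  2.0637  0.6918  0.26    1.2886] 0.0 0.0
units [ 0.     0.322 -0.684] deg [40.  0. -0.]
50 [ 0.547  -0.3232  0.1603] [-0.5053  0.8346  0.8394  2.1436  1.2516  0.26    0.6352] 0.0 0.001
units [-0.     0.47  -0.807] deg [50. -0.  0.]
60 [ 0.5451 -0.315   0.1651] [-0.5948  0.937   0.8694  2.186   1.5292  0.3639  0.2438] 0.0 0.0
units [ 0.     0.637 -0.903] deg [60.  0.  0.]
70 [ 0.5432 -0.3062  0.1684] [-0.6654  1.0601  0.8665  2.2029  1.5724  0.492   0.0634] 0.0 0.0
units [ 0.     0.818 -0.968] deg [70. -0.  0.]
80 [ 0.5411 -0.2969  0.17  ] [-0.7232  1.201   0.8532  2.1955  1.5129  0.6133 -0.025 ] 0.0 0.0
units [ 0.     1.007 -1.001] deg [80.  0. -0.]
```

Call:
servo_tool --commands '[-0.04, -0.07, 0, 0, 0, 0, -1, -0.11, -0.22, 0, 0, 0, -0.6, -1, -0.25, -0.5, 0, 0, 0, -1.3, -1, -0.44, -0.86, 0, 0, 0, -2.3, -1, -0.66, -1.3, 0, 0, 0, -3.4, -1, -0.91, -1.8, 0, 0, 0, -4.8, -1, -1.16, -2.3, 0, 0, 0, -6.1, -1, -1.42, -2.81, 0, 0, 0, -7.4, -1, -1.67, -3.31, 0, 0, 0, -8.7, -1, -1.93, -3.81, 0, 0, 0, -10.1, -1, -2.18, -4.32, 0, 0, 0, -11.4, -1, -2.44, -4.82, 0.05, 0, 0, -12.7, -1, -2.69, -5.32, 0.15, 0, 0, -14, -1, -2.91, -5.76, 0.3, 0, 0, -15.2, -1, -3.13, -6.19, 0.5, 0, 0, -16.3, -1, -3.31, -6.55, 0.7, 0, 0, -17.3, -1, -3.46, -6.84, 0.9, 0, 0, -18, -1, -3.56, -7.05, 1.1, 0, 0, -18.6, -1, -3.62, -7.15, 1.25, 0, 0, -18.9, -1, -3.64, -7.19, 1.35, 0, 0, -19, -1]'

```text
clock: 8.55
tcp_pos: [0.5519, -0.346, 0.1706]
eef_rot: [[-0.976, -0.219, -0.001], [-0.219, 0.976, 0.001], [0.001, 0.001, -1.0]]
force: [0.4, 0.6, -3.3]
grip_width: 0.254
gripper_force: 118.0
```

Call:
servo_tool --commands '[0, 0, 0.12, 0, 0, 0, -1, 0, 0, 0.3, 0, 0, 0, -1, 0, 0, 0.5, 0, 0, 0, -1, 0, 0, 0.7, 0, 0, 0, -1, 0, 0, 0.85, 0, 0, 0, -1, 0, 0, 0.93, 0, 0, 0, -1, 0, 0, 0.95, 0, 0, 0, -1, 0, 0, 0.95, 0, 0, 0, -1]'

```text
clock: 9.35
tcp_pos: [0.5522, -0.346, 0.1244]
eef_rot: [[-0.976, -0.219, 0.0], [-0.219, 0.976, -0.0], [-0.0, -0.0, -1.0]]
force: [0.5, 0.4, -3.4]
grip_width: 0.253
gripper_force: 118.1
```

```bash
python3 - <<'E'
from h import *
s=env.state(); print(s['clock'],s['qpos'],s['tcp_pos'],s['force'],s['moment'])
rel([.5521,-.3461,.12],tool(.2204),s)
t=env.snapshot('top'); d=env.snapshot('side')
cv2.imwrite('pics/overbin.png',np.hstack([cv2.resize(t[90:240,300:450],(400,400)),cv2.resize(d[90:240,150:300],(400,400))])[:,:,::-1])
E
```

```text
9.35 [ 0.3949  0.6872  0.1144  1.6181 -0.0972  0.8417  2.3403] [ 0.5522 -0.346   0.1244] [ 0.4845  0.432  -3.4249] [-0.0073  0.1676 -0.0419]
units [ 0.003 -0.002  0.088] deg [-0.01  0.    0.04]
```

View pics/overbin.png

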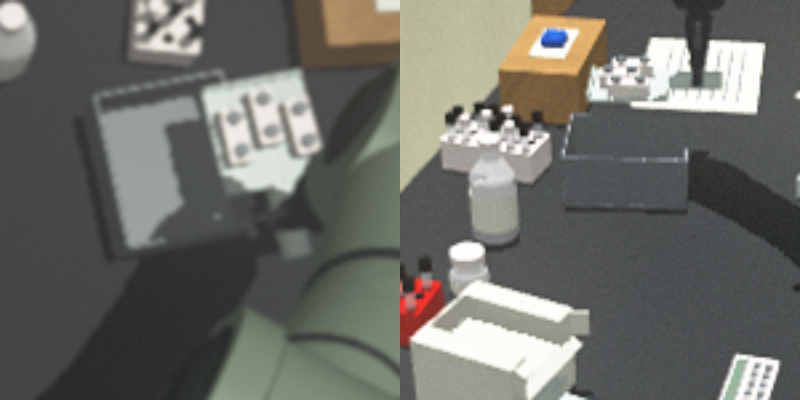

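All three packs are on the tray, and its lower edge is over the bin. Now I tip it.

Call:
servo_tool --commands '[0, 0.0, -0.05, 2.5, 0, 0, -1, 0, 0.01, -0.1, 5, 0, 0, -1, 0, 0.03, -0.19, 10, 0, 0, -1, 0, 0.06, -0.28, 15, 0, 0, -1, 0, 0.1, -0.37, 20, 0, 0, -1, 0, 0.12, -0.41, 22.5, 0, 0, -1, 0, 0.15, -0.46, 25, 0, 0, -1, 0, 0.17, -0.5, 27.5, 0, 0, -1, 0, 0.2, -0.54, 30, 0, 0, -1, 0, 0.23, -0.57, 32.5, 0, 0, -1, 0, 0.26, -0.61, 35, 0, 0, -1, 0, 0.29, -0.65, 37.5, 0, 0, -1, 0, 0.32, -0.68, 40, 0, 0, -1, 0, 0.36, -0.72, 42.5, 0, 0, -1, 0, 0.39, -0.75, 45, 0, 0, -1, 0, 0.43, -0.78, 47.5, 0, 0, -1, 0, 0.47, -0.81, 50, 0, 0, -1, 0, 0.55, -0.86, 55, 0, 0, -1, 0, 0.64, -0.9, 60, 0, 0, -1, 0, 0.64, -0.9, 60, 0, 0, -1]'

```text
clock: 11.45
tcp_pos: [0.5455, -0.3155, 0.1684]
eef_rot: [[-0.976, -0.113, 0.187], [-0.218, 0.503, -0.837], [0.0, -0.857, -0.515]]
force: [-0.4, -0.0, -3.0]
grip_width: 0.249
gripper_force: 118.5
```

```bash
python3 - <<'E'
from h import *
s=env.state(); print(s['clock'],s['qpos'],s['tcp_pos'],s['force'],s['moment'])
rel([.5521,-.3461,.1244],tool(.2204),s)
t=env.snapshot('top'); d=env.snapshot('side')
cv2.imwrite('pics/dump.png',np.hstack([cv2.resize(t[90:240,300:450],(400,400)),cv2.resize(d[90:240,150:300],(400,400))])[:,:,::-1])
E
```

```text
11.45 [-0.7209  1.088   1.0604  2.132   0.9681  0.1658  0.7315] [ 0.5455 -0.3155  0.1684] [-0.3743 -0.0184 -3.0329] [ 1.286   0.4178 -0.0053]
units [0.005 0.432 0.991] deg [-58.99  -0.04  -0.02]
```

View pics/dump.png

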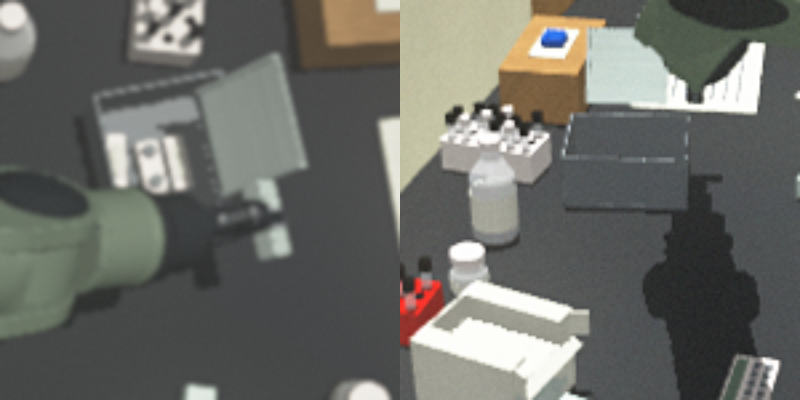

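The top view shows all three packs in the bin, around (115–180,165), and the tray is empty and still held. I roll it level while rising.

Call:
servo_tool --commands '[0, -0.15, 0, -2, 0, 0, -1, 0, -0.3, 0.02, -6, 0, 0, -1, 0, -0.4, 0.04, -11, 0, 0, -1, 0, -0.5, 0.06, -16, 0, 0, -1, 0, -0.58, 0.08, -21, 0, 0, -1, 0, -0.64, 0.1, -26, 0, 0, -1, 0, -0.69, 0.12, -31, 0, 0, -1, 0, -0.73, 0.14, -36, 0, 0, -1, 0, -0.77, 0.16, -41, 0, 0, -1, 0, -0.8, 0.18, -46, 0, 0, -1, 0, -0.83, 0.2, -51, 0, 0, -1, 0, -0.86, 0.21, -56, 0, 0, -1, 0, -0.86, 0.21, -59, 0, 0, -1, 0, -0.86, 0.21, -59, 0, 0, -1, 0, -0.86, 0.21, -59, 0, 0, -1]'

```text
clock: 13.05
tcp_pos: [0.5516, -0.3466, 0.2007]
eef_rot: [[-0.976, -0.218, 0.0], [-0.218, 0.976, 0.001], [-0.001, 0.001, -1.0]]
force: [-0.7, 0.2, -2.4]
grip_width: 0.248
gripper_force: 118.4
```

```bash
python3 - <<'E'
from kin2 import *
s=env.state(); print(s['clock'],s['qpos'],s['tcp_pos'],s['eef_rot'],s['force'],s['moment'])
q,a=np.array([.6259,.3089]),-.2054
p=pickle.load(open('p.pkl','rb'))
x=np.array([np.cos(a),np.sin(a)])
pre=q-x*(.1+.17); print('pre',pre); rel([*pre,.2],tool(a),s)
for d in (.17,.12,.06,0): print(ik(np.r_[q-x*(.1+d),.085],tool(a),p,np.array([-.6,.4,0,1.9,0,.8,.9])))
E
```

```text
13.05 [ 0.4897  0.5946 -0.0295  1.5546  0.0185  0.9928  2.2458] [ 0.5516 -0.3466  0.2007] [[-0.9759 -0.218   0.0004]
 [-0.218   0.9759  0.001 ]
 [-0.0006  0.0009 -1.    ]] [-0.6863  0.1581 -2.3819] [-0.0224  0.1447  0.0481]
pre [0.3616 0.364 ]
units [ 0.61  14.697  0.027] deg [ 0.06  0.02 24.36]
(array([-0.9456,  0.5673,  0.0555,  2.0095, -0.0557,  0.5663,  0.5136]), np.float64(3.852178768202357e-06), np.float64(6.567416253445865e-05))
(array([-0.8554,  0.5999,  0.0477,  1.9356, -0.0473,  0.6072,  0.5883]), np.float64(2.8755929598075337e-06), np.float64(4.747324867137765e-05))
(array([-0.7589,  0.6449,  0.0394,  1.8343, -0.0385,  0.6631,  0.6683]), np.float64(2.0684759906931975e-06), np.float64(2.9069666191318452e-05))
(array([-0.6742,  0.6965,  0.0318,  1.7194, -0.0307,  0.7262,  0.7386]), np.float64(2.152106306460716e-06), np.float64(1.883044805242497e-05))
```

Call:
servo_tool --commands '[0, 0.2, -0.3, 0, 0, 0.4, -1, -0.1, 0.6, -0.6, 0, 0, 1, -1, -0.1, 1.2, -1, 0, 0, 2, -1, -0.2, 2, -1.4, 0, 0, 3.5, -1, -0.3, 2.8, -1.7, 0, 0, 5, -1, -0.4, 3.6, -2, 0, 0, 6.5, -1, -0.5, 4.5, -2, 0, 0, 8, -1, -0.6, 5.4, -2, 0, 0, 9.6, -1, -0.7, 6.3, -2, 0, 0, 11.2, -1, -0.8, 7.2, -2, 0, 0, 12.8, -1, -0.9, 8.1, -2, 0, 0, 14.4, -1, -1, 9, -2, 0, 0, 16, -1, -1.1, 9.9, -2, 0, 0, 17.6, -1, -1.25, 10.8, -2, 0, 0, 19.2, -1, -1.35, 11.7, -2, 0, 0, 20.8, -1, -1.45, 12.5, -2, 0, 0, 22.3, -1, -1.5, 13.1, -2, 0, 0, 23.4, -1, -1.55, 13.5, -2, 0, 0, 24.1, -1, -1.57, 13.7, -2, 0, 0, 24.4, -1, -1.57, 13.7, -2, 0, 0, 24.4, -1]'

```text
clock: 15.05
tcp_pos: [0.4787, 0.3406, 0.3013]
eef_rot: [[-0.979, 0.203, -0.002], [0.203, 0.979, 0.002], [0.002, 0.001, -1.0]]
force: [-0.0, -0.4, -1.9]
grip_width: 0.251
gripper_force: 118.4
```

Call:
servo_tool --commands '[0, 0, 0, 0, 0, 0, -1, 0, 0, 0, 0, 0, 0, -1]'

```text
clock: 15.25
tcp_pos: [0.4802, 0.3379, 0.3009]
eef_rot: [[-0.978, 0.207, -0.002], [0.207, 0.978, 0.0], [0.002, 0.0, -1.0]]
force: [-0.4, -0.7, -1.7]
grip_width: 0.25
gripper_force: 118.4
```

```bash
python3 - <<'E'
from h import *
s=env.state(); print(s['clock'],s['qpos'],s['tcp_pos'],s['eef_rot'])
im=env.snapshot('wrist'); pickle.dump(s,open('s_v.pkl','wb')); cv2.imwrite('pics/w_v.png',im[:,:,::-1])
q=np.array([.6259,.3089]);a=-.2054;c,n=np.cos(a),np.sin(a)
m=np.array([[-.065,-.067,.106],[-.065,-.037,.106],[-.065,.037,.106],[-.065,.067,.106],[-.138,-.012,.030],[-.138,.012,.030]])
w=m.copy(); w[:,:2]=m[:,:2]@np.array([[c,n],[-n,c]])+q; print(wproj(w,s))
cv2.imwrite('pics/w_v2.png',cv2.resize(im[110:310,130:395],(795,600),interpolation=cv2.INTER_CUBIC)[:,:,::-1])
E
```

```text
15.25 [-0.5672  0.4022 -0.2032  1.6092  0.0853  1.14    0.5718] [0.4802 0.3379 0.3009] [[-0.9783  0.2071 -0.0018]
 [ 0.2071  0.9783  0.0005]
 [ 0.0018  0.0001 -1.    ]]
[[204.4477 238.0245]
 [228.1636 238.2927]
 [287.6104 238.0992]
 [311.2938 237.6771]
 [249.1232 168.7963]
 [266.0713 168.7462]]
```

View pics/w_v2.png

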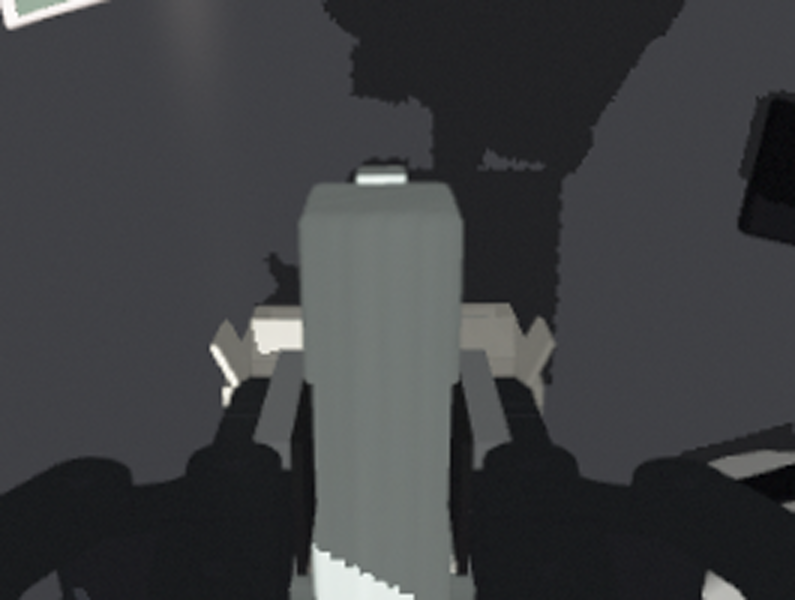

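The rack view agrees with the fit: rail corners at about (205,240) and (311,240), lower handle tip at (249–265,168), versus predictions within 2 px. The held handle is centred at u=257. Next I check its pitch in the hand and plan the insertion.

```bash
python3 - <<'E'
from h import *
s=pickle.load(open('s_v.pkl','rb')); R=np.array(s['eef_rot']); 
for pit in (-3,0,3):
    Rt=Rn.from_euler('y',pit,degrees=True)  # + = nose down
    P=np.array([[-.04,-.012,.019],[-.04,.012,.019],[-.04,-.012,-.005],[-.04,.012,-.005]])
    P=Rt.apply(P-[0,0,.012])+[0,0,.012]
    w=(P*[-1,1,-1])@R.T+s['tcp_pos']; print(pit,((wproj(w,s)-[130,110])*3).round(1).tolist())
st=env.state(); q=np.array([.6259,.3089]);a=-.2054; x=np.array([np.cos(a),np.sin(a)])
pre=q-x*.255; rel([*pre,.28],tool(a),st); rel([*pre,.09],tool(a),st)
E
python3 - <<'E'
import sys; sys.path.insert(0,'.')
from h import *
d=env.snapshot('side'); cv2.imwrite('pics/sidehold.png',cv2.resize(d[100:300,120:320],(600,600),interpolation=cv2.INTER_CUBIC)[:,:,::-1])
s=env.state(); R=np.array(s['eef_rot'])
for pit in (-4,0,4):
    P=np.array([[.16,.055,.005],[.16,-.055,.005],[.04,.055,.005],[-.04,.012,.019],[-.04,.012,-.005]])
    P=Rn.from_euler('y',pit,degrees=True).apply(P-[0,0,.012])+[0,0,.012]
    print(pit,((tproj((P*[-1,1,-1])@R.T+s['tcp_pos'],'side')-[120,100])*3).round(1).tolist())
E
```

```text
-3 [[295.9, 202.8], [461.3, 202.8], [308.9, 179.6], [448.8, 179.6]]
0 [[294.6, 208.2], [462.5, 208.2], [307.9, 176.5], [449.8, 176.5]]
3 [[293.2, 214.4], [463.8, 214.4], [306.8, 173.9], [450.9, 173.9]]
units [2.13  0.018 0.42 ] deg [ 0.01 -0.11 -0.19]
units [2.122 0.018 4.22 ] deg [ 0.01 -0.11 -0.19]
-4 [[136.5, 164.6], [203.5, 116.6], [251.7, 202.7], [357.1, 193.6], [355.6, 217.1]]
0 [[137.6, 175.7], [204.3, 127.2], [252.2, 205.6], [356.7, 190.6], [356.9, 214.7]]
4 [[139.5, 186.8], [205.8, 137.9], [252.9, 208.6], [356.1, 187.7], [358.0, 212.2]]
```

View pics/sidehold.png

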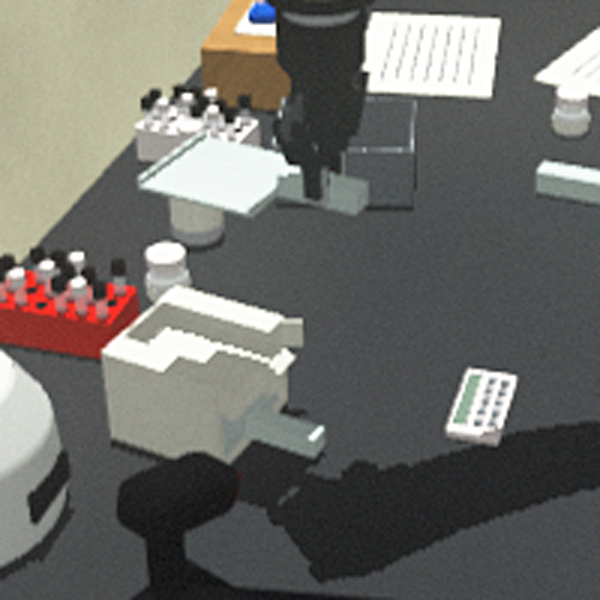

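Call:
servo_tool --commands '[0.3, 0, 0.1, 0, 0, 0, -1, 0.9, 0, 0.2, 0, 0, 0, -1, 1.6, 0.02, 0.4, 0, 0, -0.2, -1, 2.12, 0.02, 0.7, 0, 0, -0.2, -1, 2.12, 0.02, 1.3, 0, 0, -0.2, -1, 2.12, 0.02, 2.0, 0, 0, -0.2, -1, 2.12, 0.02, 2.7, 0, 0, -0.2, -1, 2.12, 0.02, 3.4, 0, 0, -0.2, -1, 2.12, 0.02, 3.9, 0, 0, -0.2, -1, 2.12, 0.02, 4.22, 0, 0, -0.2, -1, 2.12, 0.02, 4.22, 0, 0, -0.2, -1, 2.12, 0.02, 4.22, 0, 0, -0.2, -1]'

```text
clock: 16.55
tcp_pos: [0.3763, 0.3619, 0.0903]
eef_rot: [[-0.979, 0.203, -0.002], [0.203, 0.979, 0.001], [0.002, 0.0, -1.0]]
force: [0.0, 0.2, -1.7]
grip_width: 0.254
gripper_force: 118.4
```

```bash
python3 - <<'E'
from h import *
s=env.state(); R=np.array(s['eef_rot']); print(s['clock'],s['qpos'],s['tcp_pos'],s['force'],s['moment'])
q=np.array([.6259,.3089]);a=-.2054; x=np.array([np.cos(a),np.sin(a)])
rel([*(q-x*.255),.09],tool(a),s); print('to home'); rel([*(q-x*.1),.09],tool(a),s)
for off in (.005,.009):
    P=np.array([[.16,.055,off],[.16,-.055,off],[.04,.055,off],[-.04,.012,off-.024],[-.04,.012,off]])*[1,1,-1]
    print(((tproj((P*[-1,1,-1])@R.T+s['tcp_pos'],'side')-[160,170])*5).round(1).tolist())
m=np.array([[-.065,.067,.106],[-.065,.067,0],[-.065,-.067,.106],[.065,.067,.106],[-.065,.059,.075]]); c,n=np.cos(a),np.sin(a)
m[:,:2]=m[:,:2]@np.array([[c,n],[-n,c]])+q; print('rack',((tproj(m,'side')-[160,170])*5).round(1).tolist())
d=env.snapshot('side'); cv2.imwrite('pics/pre.png',cv2.resize(d[170:280,140:280],None,fx=5,fy=5,interpolation=cv2.INTER_CUBIC)[:,100:,::-1])
E
```

```text
16.55 [-0.7267  0.5706 -0.2035  1.975   0.1868  0.6144  0.3144] [0.3763 0.3619 0.0903] [ 0.0455  0.214  -1.6899] [-0.009   0.1427  0.0587]
units [-0.003 -0.02   0.006] deg [ 0.02 -0.13  0.05]
to home
units [-3.103 -0.023 -0.001] deg [ 0.02 -0.13  0.05]
[[214.5, 327.8], [309.2, 229.3], [401.7, 387.3], [567.7, 350.1], [566.4, 384.8]]
[[214.8, 333.4], [309.3, 234.8], [401.8, 393.1], [567.4, 356.0], [566.1, 390.5]]
rack [[157.1, 293.6], [167.1, 439.3], [275.7, 176.8], [-31.7, 233.6], [167.6, 329.9]]
```

View pics/pre.png

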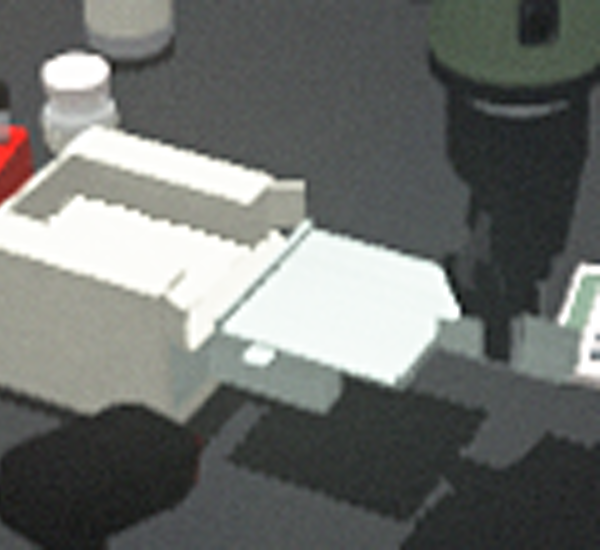

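Call:
servo_tool --commands '[-0.1, -0.02, 0.06, 0, 0, 0, -1, -0.3, -0.02, 0.06, 0, 0, 0, -1, -0.5, -0.02, 0.06, 0, 0, 0, -1, -0.7, -0.02, 0.06, 0, 0, 0, -1, -0.9, -0.02, 0.06, 0, 0, 0, -1, -1.1, -0.02, 0.06, 0, 0, 0, -1, -1.3, -0.02, 0.06, 0, 0, 0, -1, -1.5, -0.02, 0.06, 0, 0, 0, -1, -1.5, -0.02, 0.06, 0, 0, 0, -1]'

```text
clock: 17.5
tcp_pos: [0.4506, 0.3453, 0.0865]
eef_rot: [[-0.979, 0.204, -0.002], [0.204, 0.979, 0.001], [0.002, 0.0, -1.0]]
force: [-0.2, -0.2, -1.7]
grip_width: 0.25
gripper_force: 118.4
```

No contact so far. I continue to just short of home.

Call:
servo_tool --commands '[-0.2, 0, 0, 0, 0, 0, -1, -0.4, 0, 0, 0, 0, 0, -1, -0.6, 0, 0, 0, 0, 0, -1, -0.8, 0, 0, 0, 0, 0, -1, -1.0, 0, 0, 0, 0, 0, -1, -1.2, 0, 0, 0, 0, 0, -1, -1.4, 0, 0, 0, 0, 0, -1, -1.5, 0, 0, 0, 0, 0, -1, -1.5, 0, 0, 0, 0, 0, -1]'

```text
clock: 18.4
tcp_pos: [0.5233, 0.3304, 0.0863]
eef_rot: [[-0.979, 0.203, -0.002], [0.203, 0.979, 0.001], [0.002, 0.0, -1.0]]
force: [-0.8, -0.4, -2.3]
grip_width: 0.247
gripper_force: 118.4
```

```bash
python3 - <<'E'
from h import *
s=env.state(); print(s['clock'],s['tcp_pos'],s['force'],s['moment'])
q=np.array([.6259,.3089]);a=-.2054; x=np.array([np.cos(a),np.sin(a)])
rel([*(q-x*.1),.08],tool(a),s)
E
```

```text
18.4 [0.5233 0.3304 0.0863] [-0.8122 -0.3862 -2.289 ] [-0.0066  0.1086  0.0292]
units [-0.097 -0.002  0.126] deg [ 0.01 -0.13  0.03]
```

Call:
servo_tool --commands '[-0.04, 0, 0.03, 0, 0, 0, -1, -0.08, 0, 0.06, 0, 0, 0, -1, -0.11, 0, 0.08, 0, 0, 0, -1, -0.13, 0, 0.08, 0, 0, 0, -1, -0.13, 0, 0.08, 0, 0, 0, -1]'

```text
clock: 18.9
tcp_pos: [0.5289, 0.3294, 0.0824]
eef_rot: [[-0.979, 0.203, -0.002], [0.203, 0.979, 0.001], [0.003, 0.0, -1.0]]
force: [-0.2, -0.7, -2.2]
grip_width: 0.254
gripper_force: 118.4
```

Call:
servo_tool --commands '[-0.03, 0, 0, 0, 0, 0, -1, -0.06, 0, 0, 0, 0, 0, -1, -0.06, 0, 0, 0, 0, 0, -1]'

```text
clock: 19.2
tcp_pos: [0.5291, 0.329, 0.0817]
eef_rot: [[-0.98, 0.201, -0.007], [0.201, 0.98, -0.001], [0.007, -0.002, -1.0]]
force: [-16.8, 0.6, 2.1]
grip_width: 0.251
gripper_force: 118.9
```

Call:
servo_tool --commands '[0, 0, 0.04, 0, 0, 0, -1, 0, 0, 0.08, 0, 0, 0, -1, 0, 0, 0.1, 0, 0, 0, -1, 0, 0, 0.1, 0, 0, 0, -1]'

```text
clock: 19.6
tcp_pos: [0.5288, 0.3293, 0.0794]
eef_rot: [[-0.98, 0.201, -0.006], [0.201, 0.98, -0.001], [0.006, -0.002, -1.0]]
force: [-34.1, -10.8, 47.5]
grip_width: 0.251
gripper_force: 125.3
```

Call:
servo_tool --commands '[0.03, 0, -0.03, 0, 0, 0, -1, 0.05, 0, -0.06, 0, 0, 0, -1, 0.05, 0, -0.06, 0, 0, 0, -1]'

```text
clock: 19.9
tcp_pos: [0.529, 0.3296, 0.0807]
eef_rot: [[-0.979, 0.202, -0.003], [0.202, 0.979, 0.001], [0.003, 0.0, -1.0]]
force: [-6.0, 0.6, 0.4]
grip_width: 0.25
gripper_force: 118.7
```

Call:
servo_tool --commands '[0.01, 0, 0.01, 0, 0, 0, -0.3, 0.01, 0, 0.01, 0, 0, 0, -0.2, 0.01, 0, 0.01, 0, 0, 0, -0.1, 0.01, 0, 0.01, 0, 0, 0, -0.1, 0.01, 0, 0.01, 0, 0, 0, -0.1, 0.01, 0, 0.01, 0, 0, 0, -0.1]' --squeeze 20

```text
clock: 20.5
tcp_pos: [0.529, 0.3294, 0.0799]
eef_rot: [[-0.979, 0.203, -0.002], [0.203, 0.979, 0.001], [0.002, 0.0, -1.0]]
force: [0.9, -0.5, -0.3]
grip_width: 0.449
gripper_force: 0.0
```

Call:
servo_tool --commands '[0.01, 0, -0.2, 0, 0, 0, -0.1, 0.01, 0, -0.6, 0, 0, 0, -0.1, 0.01, 0, -1.2, 0, 0, 0, -0.1, 0.01, 0, -1.8, 0, 0, 0, -0.1, 0.4, 0, -2.5, 0, 0, 0, -0.1, 1, 0, -3.2, 0, 0, 0, -0.1, 1.6, 0, -3.8, 0, 0, 0, -0.1, 1.6, 0, -3.8, 0, 0, 0, -0.1, 1.6, 0, -3.8, 0, 0, 0, -0.1]'

```text
clock: 21.4
tcp_pos: [0.451, 0.3457, 0.2714]
eef_rot: [[-0.979, 0.202, -0.0], [0.202, 0.979, 0.002], [0.001, 0.002, -1.0]]
force: [0.1, -0.5, 0.1]
grip_width: 0.445
gripper_force: 0.0
```

```bash
python3 - <<'E'
from h import *
s=env.state(); print(s['clock'],s['tcp_pos'],s['force'],s['gripper_force'])
im=env.snapshot('wrist'); d=env.snapshot('side')
a_=cv2.resize(im[100:340,130:390],(400,370)); b=cv2.resize(d[90:290,120:336],(400,370))
cv2.imwrite('pics/end.png',np.hstack([a_,b])[:,:,::-1])
q=np.array([.6259,.3089]);a=-.2054;c,n=np.cos(a),np.sin(a)
m=np.array([[-.14,-.012,.099],[-.14,.012,.099],[-.06,-.055,.085],[-.06,.055,.085]]); m[:,:2]=m[:,:2]@np.array([[c,n],[-n,c]])+q
print('pred px in view',(wproj(m,s)-[130,100])*400/260)
E
```

```text
21.4 [0.451  0.3457 0.2714] [ 0.1271 -0.521   0.1189] 0.0
pred px in view [[177.2879 168.9944]
 [210.2613 169.0491]
 [127.0381 254.7222]
 [260.3544 254.9346]]
```

View pics/end.png

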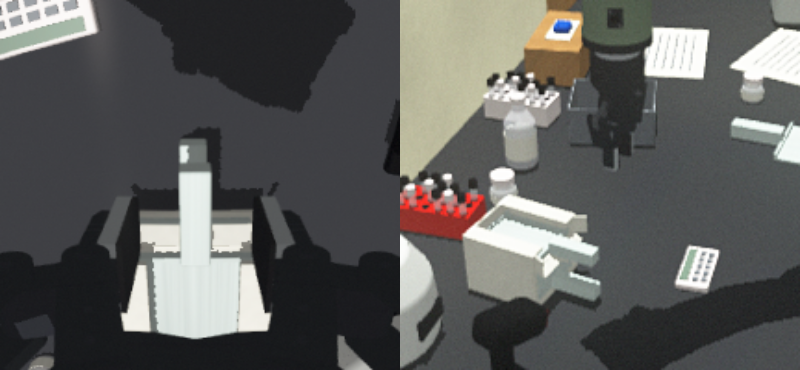

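The tray is home: its handle end is at (181–212,170), predicted (177–210,169). The gripper is clear, and the bystanders I can see in this view are in place.

```bash
python3 -c "
from station import env
print(env.sign_off())"
```

```text
the job is handed in; nothing more can be done
None
```

I tipped all three packs into the bin, slid the empty tray fully home in the upper bay, let go of it and handed the job in at about 21 s. No score came back; camera checks showed the tray home and the packs in the bin.

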